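# Cull the bad tape rolls, then set and clamp the display's leg

### The arm

A 6-joint arm with a two-finger parallel gripper is mounted at the origin on the work surface. World frame = base frame: x ahead of the robot, y to its left, z up, the work surface at z = 0. Lengths are in mm, angles in rad, forces in N, time in s.
With the tool pointing down it reaches from about 300 to 775 mm from the base axis. Payload 14.6 kg.
Tool frame: the origin (TCP) lies midway between the tips of the shut fingers; the grasp point (between the pads) lies manip.grasp_offset behind it (manip.grasp_offset is the distance from the TCP to the grasp point, in mm); z points along the fingers, y is the direction in which the jaws open and shut (so a half turn about z gives the same grasp; the last joint's range is limited). The gripper opens to 94 mm and grips with 3 to 60 N. Pads are 16 mm wide; open, the fingers measure 119 mm over their backs; the gripper's body (75 mm by 177 mm) begins 78 mm behind the grasp point.
Start: joints at [1.168, 0.3, 1.521, -0, 1.321, -0.067], TCP at [181.236, 519.272, 205.446] pointing down, gripper open.
Joint ranges: [-3.03, 3.03], [-0.79, 2.21], [0.23, 2.52], [-1.04, 4.18], [0, 3.07], [-2.55, 2.55]. Speed limits (rad/s): [2.22, 2.22, 2.57, 3.14, 3.14, 3.14].

### API

Orientations are given as [roll, pitch, yaw] about the fixed x, y, z axes, in that order (R = Rz(yaw) Ry(pitch) Rx(roll)).
In Python, from cell import monitor, vision, order, manip gives the robot as it stands.
- The arm moves only by the shell command python3 -m jog 'ROWS' [FORCE]. ROWS is JSON, a list of rows, each a list of 7 numbers: the shift along the tool's x, y, z in cm, then the turn, a rotation vector about the tool's x, y, z in rad, then the opening in per cent of the stroke, from 0 (shut) to 100 (fully open). In form: [[tx, ty, tz, rx, ry, rz, jaw], ...]. A call has 1 to 8 rows; each row shifts and turns the commanded pose from where the row before left it, along the tool's axes as they then stand; what a row does not reach is not made up. A row lasts 1/10 s, in which the tool goes at most 50 mm and 8.59 degrees, less where a joint would pass 70% of its speed; a pose out of reach is approached as far as the arm can. A call is refused whole if a number of a shift passes 5 or a number of a turn 0.15, either way. A call with a gripper value outside its range is refused whole. The fingers move at their own pace and stop on an object; FORCE is the grip in N (left out, the last holds). Time passes only in rows, so rows that do not move let the fingers close. It gives the time, the measured TCP pose, the force and the opening at its end, in the units of the state.
- monitor.read_state(): the state, without advancing time (a new reading comes with each control period).
- vision.camera(name): name is "scene" or "top" or "wrist"; returns a dict with "color" (384x512x3 uint8, blue, green, red), "fx", "fy", "cx", "cy" (pixels), "cam_to_world" (4x4, takes a point from camera to world coordinates); the wrist camera has in their place "tool_from_camera" (4x4, takes a point from camera to tool coordinates, whose origin is the TCP and whose axes are the flange's). Camera axes: x right, y down, z forward; pixel columns grow to the right and rows downward; lengths in mm; the calibration is good to about 2 mm. A picture is of the moment at which its call begins: read the wrist's pose just before it. There is no depth.
- order.sign_off(): hands the job in, once; it reports no verdict.
The state is a dict: "clock": time; "joints": joint angles; "qd": joint speeds; "effort": joint torques, N m; "eef_pos": TCP position; "eef_rot": TCP orientation; "wrist_force": force on the tool from outside, world axes, zero at the start; "moment": the same for the moment, N m; "finger_gap": finger opening in mm.
Only numpy, scipy, OpenCV 4.12 (cv2) and the standard library are available. Lean on these libraries where they do the work, as an engineer would, in place of code of your own. Each camera call takes 0.05 s, during which the arm holds its last target.

### The job

On the counter display, pick the two misshapen tape rolls (the one half as high as the others and the one with a flat side) out of the row and put them in the grey bin, leaving the three good rolls where they are. Then draw the display's spring-loaded leg out with the fingers until the outer edge of its T-foot is on the dark length mark across the board and, keeping it there, squeeze the black cam lever fully shut against the leg. Finish still squeezing and holding the leg: do not let go, and leave the hand stamp and the glue stick undisturbed.

Things in the scene. Friction and masses are not known exactly. Their poses are not given: they have to be found in the camera images.
- display: counter display, fixed: pink board 220 mm (x) by 330 mm (y), 12 mm thick. Origin: centre of its underside; x points away from the robot, y along the row of rolls and the leg. The rolls stand on it in a row at x = +70 mm, 56 mm apart in y, between lips 6 mm high at x = 33 and 107 mm. The leg lies at x = -40 mm; its guide tube fills y = -165 to -65 mm, 54 mm above the table; it slides out to +y
- grip (a point): where to take the leg, moves with it: middle of head plus shut lever (28 mm thick in x), 31 mm above the display's underside, 13 mm short (-y) of the T-foot's inner face. Axes as the display's. Open fingers straddling head and lever here from above, closing along x, can push the T-foot out (+y) with their edges, then close to squeeze the lever shut while the foot still bears on them
- foot_edge (a point): middle of the outer (+y) face of the leg's T-foot, 21 mm beyond the grip point; moves with the leg
- leg_head: the leg's head; axes as the display's. Origin on the display's underside; grip is at (-4, +7, +31) mm. Aluminium block at x = -10 to +10 mm, 16 to 46 mm high, it cannot move sideways; the lever lies on its -x side, at x = -18 to -10 mm when shut. T-foot at its +y end: black plate 8 mm thick, 90 mm wide (x = 45 mm either side of grip), 14 to 48 mm above the display's underside
- leg (a joint): how far the leg is drawn out, m: 0 is fully in (where its spring holds it), 0.105 the end of travel. It slides along the display's +y. The spring pulls it back in with 3 to 4.5 N, with little friction, so it runs back in if let go
- lever (a joint): cam lever angle, rad: 0 shut (flat on the head), 0.45 fully open; starts nearly open. Black bar 45 mm long, 8 mm thick, 20 to 42 mm above the display's underside, on an upright pin at (-10, -37) mm in x, y from grip; its free end points to +y and, open, stands out to -x, up to 33 mm from grip. A spring resists shutting with 2 N rising to 7 N at the free end and opens it if let go
- mark: the length mark: a thin dark steel strip lying across the leg's path on the board, 130 mm (x) by 5 mm (y), 1.5 mm high, not in the way of anything. Origin at its middle; axes as the display's. The leg is at length when foot_edge has the same place along y as this strip's middle
- roll_a: a kraft-paper tape roll lying flat on the display board: disc 44 mm across, 28 mm high, full round. One of the three good rolls. Origin: centre of its underside, z up
- roll_b: a kraft-paper tape roll lying flat on the display board: disc 44 mm across, 28 mm high, full round. One of the three good rolls. Origin: centre of its underside, z up
- roll_c: a kraft-paper tape roll lying flat on the display board: disc 44 mm across, 28 mm high, full round. One of the three good rolls. Origin: centre of its underside, z up
- roll_narrow: misshapen roll: same kraft paper, 44 mm across but only 14 mm high. Origin: centre of its underside, z up
- roll_flat: misshapen roll: 28 mm high, 44 mm round but with one side cut flat, D-shaped. Origin: centre of the round on its underside; the flat faces its own +y, 10 mm from the origin; so it is 44 mm wide along its own x
- bin: grey open bin, fixed, outside 160 mm (x) by 130 mm (y), 50 mm high, walls and floor 4 mm. Origin: centre of its underside
- stamp: bystander: small wooden hand stamp 42 mm high, on the board beside the leg's guide tube, robot side. Origin: centre of its underside
- glue: bystander: white glue stick 28 mm across, 60 mm high, standing on the table by the display's +y end. Origin: centre of its underside
Mind the look-alikes: they are no part of the job. What is shaped like the roll_a but red is not meant.

How it is judged:
By the outcome, as a careful person would: the job done as asked, in the order asked, and still so for the second after the job is handed in, while the arm keeps its last pose, push and grip.
It also fails if it takes over 61 s, if anything falls off the work surface, if the arm or the gripper's body presses on something with over 40 N, if the wrist force passes 120 N, or if a joint passes its speed limit or range.

## Working session

There is one attempt and no reset: what is moved stays moved. The work goes in short steps, Python scripts to look and compute and a shell command to move; the robot and the scene stay as the last step left them, time stands still between calls to the robot, and variables do not carry over. Pictures are saved under pics/ and viewed, and the job is handed in when it is done.

```bash
mkdir -p pics; ls
python3 - <<'E'
from cell import monitor, vision, order, manip
import cv2
print(monitor.read_state(), manip.grasp_offset)
for n in ("scene","top","wrist"):
    c=vision.camera(n); cv2.imwrite(f"pics/{n}0.png",c["color"])
    print(n,{k:v for k,v in c.items() if k!="color"})
E
```

```text
pics
{'clock': 0.0, 'joints': array([ 1.16838210e+00,  3.00448327e-01,  1.52160722e+00,  2.49552518e-05,
        1.32069406e+00, -6.65881172e-02]), 'qd': array([ 1.40174064e-03,  1.14906011e-03, -1.54633354e-03,  7.76670832e-04,
        2.84993004e-04, -5.67539892e-05]), 'effort': array([-2.26878648e-03, -5.31816351e+01, -3.52730978e+01,  7.06924126e-02,
        2.46304966e-02, -4.87463228e-05]), 'eef_pos': array([181.1358258 , 519.02886051, 204.88776638]), 'eef_rot': array([-3.14043988e+00, -1.01100032e-04,  2.80576029e+00]), 'wrist_force': array([-0.36070102, -0.06549944, -0.04761596]), 'moment': array([-0.02479806, -0.0007677 , -0.02691499]), 'finger_gap': 93.62126225972524} 18.8
scene {'fx': 450.1944403890871, 'fy': 450.1944403890871, 'cx': 254.40643978135174, 'cy': 191.45169828582328, 'cam_to_world': array([[ 1.11037468e-01,  8.27760042e-01, -5.49985448e-01,
         1.28460961e+03],
       [ 9.93722803e-01, -8.48878805e-02,  7.28631439e-02,
        -8.74918101e+01],
       [ 1.36261001e-02, -5.54623620e-01, -8.31989765e-01,
         1.03811076e+03],
       [ 0.00000000e+00,  0.
[... 294 characters left out ...]
3.21959728e-02, -2.97652476e-02,
         2.18580608e+01],
       [ 3.41110133e-02, -1.44160334e-01, -9.88966247e-01,
         1.15180233e+03],
       [ 0.00000000e+00,  0.00000000e+00,  0.00000000e+00,
         1.00000000e+00]])}
wrist {'fx': 337.4360366126073, 'fy': 337.4360366126073, 'cx': 251.29232707380189, 'cy': 191.2415661360866, 'tool_from_camera': array([[ 5.73170385e-04, -9.67820399e-01, -2.51641306e-01,
         7.37283971e+01],
       [ 9.99999680e-01,  4.14371537e-04,  6.84041021e-04,
        -2.95110490e-01],
       [-5.57755859e-04, -2.51641617e-01,  9.67820327e-01,
        -1.79645787e+02],
       [ 0.00000000e+00,  0.00000000e+00,  0.00000000e+00,
         1.00000000e+00]])}
```

View pics/top0.png

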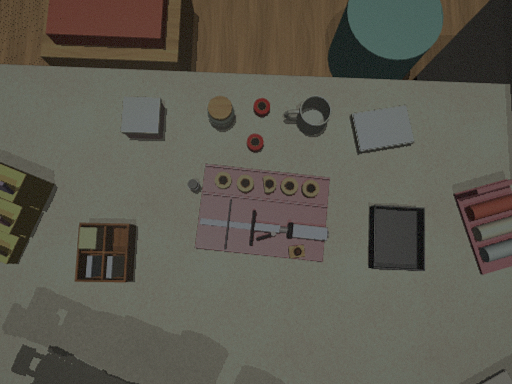

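View pics/scene0.png

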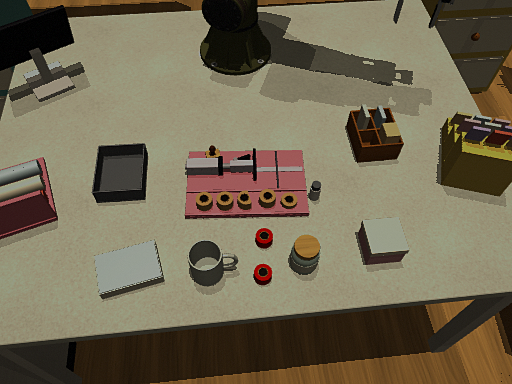

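View pics/wrist0.png

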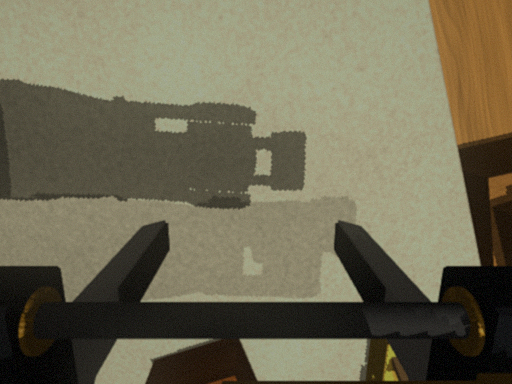

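The top view shows the pink display at about (196–330, 165–260) with the row of rolls at y≈185. The bin is at (397,238), the glue stick at (194,186) and the stamp at (297,252). The red look-alikes at (262,107) and (255,143) are not part of the job. I'll enlarge the display in both views.

Run:
```python
import cv2, numpy as np
t=cv2.imread("pics/top0.png")[155:270,180:340]; s=cv2.imread("pics/scene0.png")[140:222,175:330]
f=lambda i,k:np.clip(cv2.resize(i,None,fx=k,fy=k,interpolation=cv2.INTER_CUBIC)*1.0*1.5,0,255).astype('uint8')
cv2.imwrite("pics/topc.png",f(t,5)); cv2.imwrite("pics/scenec.png",f(s,5))
```

```text
(no output)
```

View pics/topc.png

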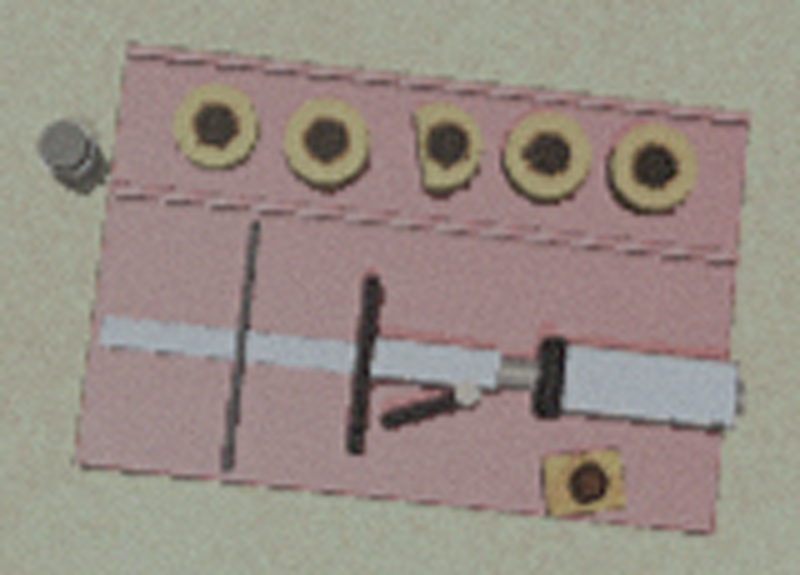

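View pics/scenec.png

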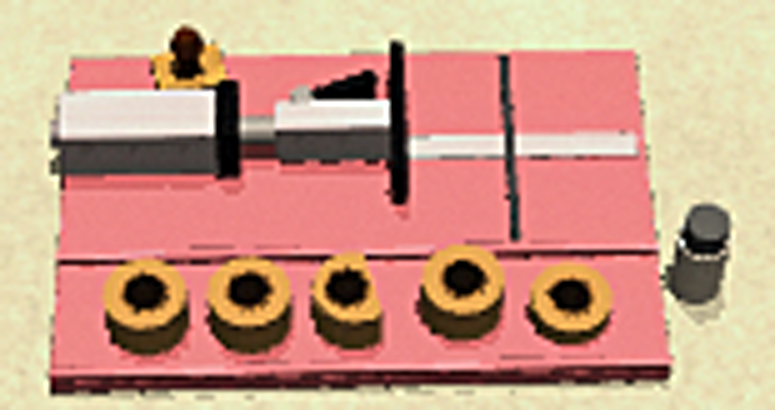

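The five candidates in the top crop, left to right, are at (215,125), (327,140), (448,147), (547,155) and (653,165).
- **Narrow roll:** leftmost, at (215,125). In the scene crop at (570,295) it shows about half the wall height of the others.
- **Flat roll:** the middle one, at (448,147). It is D-shaped with the flat on the left (+y).
- **Red rings:** look-alikes off the display, not meant.

Next I'll measure the positions.

```bash
cat > h.py <<'E'
import numpy as np, cv2
from cell import monitor, vision, manip
def cam(n):
    s=monitor.read_state(); c=vision.camera(n)
    if n=="wrist":
        from scipy.spatial.transform import Rotation as R
        T=np.eye(4);T[:3,:3]=R.from_euler('xyz',s["eef_rot"]).as_matrix();T[:3,3]=s["eef_pos"]
        c["cam_to_world"]=T@c["tool_from_camera"]
    return c
def ray(c,uv,z):
    uv=np.atleast_2d(uv).astype(float);M=c["cam_to_world"]
    d=np.c_[(uv[:,0]-c["cx"])/c["fx"],(uv[:,1]-c["cy"])/c["fy"],np.ones(len(uv))]@M[:3,:3].T
    o=M[:3,3];t=(z-o[2])/d[:,2];return (o+d*t[:,None])[:,:2]
def proj(c,p):
    q=np.linalg.inv(c["cam_to_world"])@np.append(p,1);return c["fx"]*q[0]/q[2]+c["cx"],c["fy"]*q[1]/q[2]+c["cy"]
E
python3 - <<'E'
from h import *
for n,roi in (("top",(155,270,180,340)),("scene",(140,222,175,330))):
    c=cam(n);im=c["color"];hsv=cv2.cvtColor(im,cv2.COLOR_BGR2HSV)
    b,g,r=[im[...,i].astype(int) for i in range(3)]
    m=np.zeros(b.shape,np.uint8);a=roi
    m[a[0]:a[1],a[2]:a[3]]=((r-g>20)&(abs(g-b)<20))[a[0]:a[1],a[2]:a[3]]*255
    m=cv2.morphologyEx(m,cv2.MORPH_OPEN,np.ones((2,2)))
    cs,_=cv2.findContours(m,0,2);k=np.vstack([x for x in cs if cv2.contourArea(x)>100])
    w=ray(c,k[:,0,:],12);rc=cv2.minAreaRect(w.astype(np.float32));print(n,"board",rc)
    # yellow
    y=np.zeros_like(m);y[a[0]:a[1],a[2]:a[3]]=((g-b>22))[a[0]:a[1],a[2]:a[3]]*255
    for x in cv2.findContours(y,0,2)[0]:
        if cv2.contourArea(x)>20:
            (u,v),rr=cv2.minEnclosingCircle(x);print("roll",u,v,rr,[ray(c,(u,v),z)[0].round(1) for z in (26,40)])
    # bin
print("done")
c=cam("top");g=cv2.cvtColor(c["color"],cv2.COLOR_BGR2GRAY)
m=np.zeros_like(g);m[195:280,360:435]=(g[195:280,360:435]<75)*255
x=max(cv2.findContours(m,0,2)[0],key=cv2.contourArea);w=ray(c,x[:,0],50)
print("bin",cv2.minAreaRect(w.astype(np.float32)),cv2.boundingRect(x))
E
```

```text
Traceback (most recent call last):
ValueError: need at least one array to concatenate
```

Run:
```python
import cv2
im=cv2.imread("pics/top0.png")
for n,p in dict(pink=(215,205),pink2=(270,250),roll=(222,173),table=(180,230),lead=(300,230),sh=(325,215)).items(): print(n,im[p[1],p[0]])
im=cv2.imread("pics/scene0.png")
for n,p in dict(pink=(200,185),roll=(266,192),table=(150,215)).items(): print(n,im[p[1],p[0]])
```

```text
pink [ 88  87 102]
pink2 [ 91  91 109]
roll [ 79 103 107]
table [ 99 109 110]
lead [113 110 107]
sh [ 90  91 107]
pink [ 89  89 159]
roll [0 3 8]
table [122 149 155]
```

```bash
cat > m.py <<'E'
from h import *
for n,roi,tp,ty in (("top",(155,270,180,340),8,15),("scene",(140,222,175,330),40,45)):
    c=cam(n);im=cv2.medianBlur(c["color"],3)
    b,g,r=[im[...,i].astype(int) for i in range(3)]
    R=np.zeros(b.shape,bool);R[roi[0]:roi[1],roi[2]:roi[3]]=1
    m=(R&(r-g>tp)&(abs(g-b)<10)).astype(np.uint8)*255
    m=cv2.morphologyEx(m,cv2.MORPH_OPEN,np.ones((2,2)))
    cs,_=cv2.findContours(m,0,2);k=np.vstack([x for x in cs if cv2.contourArea(x)>60])
    w=ray(c,k[:,0,:],12);rc=cv2.minAreaRect(w.astype(np.float32));print(n,"board",rc)
    print(cv2.boxPoints(rc).round(0).tolist())
    cv2.imwrite(f"pics/mask_{n}.png",cv2.resize(m[roi[0]:roi[1],roi[2]:roi[3]],None,fx=4,fy=4))
    y=(R&(g-b>ty)).astype(np.uint8)*255
    y=cv2.morphologyEx(y,cv2.MORPH_OPEN,np.ones((2,2)))
    for x in cv2.findContours(y,0,2)[0]:
        if cv2.contourArea(x)>20:
            (u,v),rr=cv2.minEnclosingCircle(x);print("roll",round(u),round(v),round(rr,1),[ray(c,(u,v),z)[0].round(1).tolist() for z in (26,40)])
c=cam("top");g=cv2.cvtColor(c["color"],cv2.COLOR_BGR2GRAY)
m=np.zeros_like(g);m[195:280,360:435]=(g[195:280,360:435]<75)*255
x=max(cv2.findContours(m,0,2)[0],key=cv2.contourArea);w=ray(c,x[:,0],50)
print("bin",cv2.minAreaRect(w.astype(np.float32)),cv2.boundingRect(x))
E
python3 m.py
```

```text
top board ((565.2586059570312, -19.904098510742188), (331.29937744140625, 222.7671661376953), 85.41621398925781)
[[441.0, -176.0], [663.0, -194.0], [690.0, 136.0], [467.0, 154.0]]
roll 293 253 6.5 [[464.0, -96.8], [464.1, -95.3]]
roll 302 252 6.0 [[468.1, -117.7], [468.1, -115.9]]
roll 271 188 6.1 [[629.7, -36.1], [627.7, -35.4]]
roll 311 189 9.0 [[627.9, -139.9], [625.9, -137.9]]
roll 290 187 8.9 [[632.5, -85.1], [630.5, -83.8]]
roll 270 180 5.4 [[649.3, -33.0], [647.0, -32.3]]
roll 246 184 8.4 [[636.7, 29.8], [634.6, 29.7]]
roll 224 180 7.9 [[644.0, 87.2], [641.8, 86.4]]
scene board ((573.3538208007812, -14.11456298828125), (330.5054931640625, 216.97666931152344), 85.5346908569336)
[[452.0, -170.0], [669.0, -187.0], [694.0, 142.0], [478.0, 159.0]]
roll 290 200 7.4 [[651.6, 92.7], [660.4, 90.2]]
roll 226 199 7.8 [[631.7, -78.3], [640.8, -78.4]]
roll 204 200 7.9 [[627.6, -134.1], [636.7, -133.4]]
roll 244 196 6.0 [[627.1, -29.6], [636.2, -30.4]]
roll 268 196 7.7 [[635.5, 36.4], [644.5, 34.7]]
roll 216 154 4.5 [[476.6, -93.7], [487.8, -93.6]]
bin ((510.27227783203125, -352.6331787109375), (142.54295349121094, 161.95648193359375), 88.49491119384766) (368, 204, 57, 67)
```

View pics/mask_top.png

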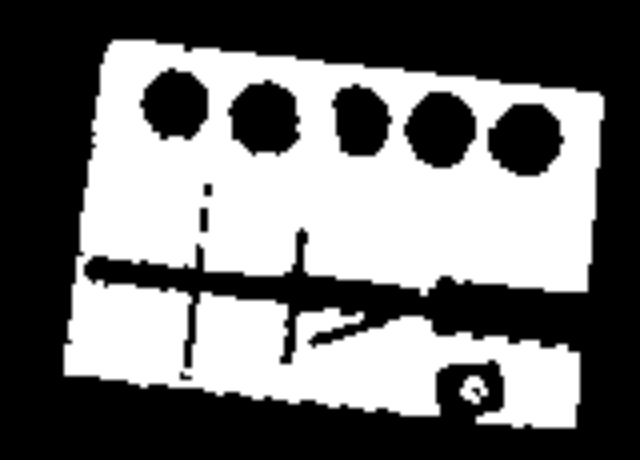

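The board's yaw is about -0.079 rad. The two views disagree on its centre by several mm, so I'll move the wrist camera over the display to refine it.

```bash
python3 -m jog '[[-3.46,-2.62,-0.28,0,0,0,100],[-3.46,-2.62,-0.28,0,0,0,100],[-3.46,-2.62,-0.28,0,0,0,100],[-3.46,-2.62,-0.28,0,0,0,100],[-3.46,-2.62,-0.28,0,0,0,100],[-3.46,-2.62,-0.28,0,0,0,100],[-3.46,-2.62,-0.28,0,0,0,100],[-3.46,-2.62,-0.28,0,0,0,100]]'
python3 -m jog '[[-3.46,-2.62,-0.28,0,0,0,100],[-3.46,-2.62,-0.28,0,0,0,100],[-3.46,-2.62,-0.28,0,0,0,100],[-3.46,-2.62,-0.28,0,0,0,100],[-3.46,-2.62,-0.28,0,0,0,100],[-3.46,-2.62,-0.28,0,0,0,100],[-3.46,-2.62,-0.28,0,0,0,100],[-3.46,-2.62,-0.28,0,0,0,100]]'
python3 -m jog '[[0,0,0,0,0,0.146,100],[0,0,0,0,0,0.146,100],[0,0,0,0,0,0.146,100],[0,0,0,0,0,0.146,100],[0,0,0,0,0,0.146,100],[0,0,0,0,0,0.146,100],[0,0,0,0,0,0.146,100],[0,0,0,0,0,0.146,100]]'
python3 -m jog '[[0,0,0,0,0,0.146,100],[0,0,0,0,0,0,100],[0,0,0,0,0,0,100]]'
```

```text
clock: 1.15
eef_pos: [374.1, 228.6, 228.1]
eef_rot: [3.141, 0.0, 2.806]
wrist_force: [0.1, 0.4, 0.5]
finger_gap: 94.1
clock: 1.95
eef_pos: [566.5, -60.7, 250.4]
eef_rot: [3.142, 0.0, 2.806]
wrist_force: [-0.5, 0.5, 0.5]
finger_gap: 94.0
clock: 2.75
eef_pos: [565.8, -58.9, 250.2]
eef_rot: [-3.141, -0.0, 1.632]
wrist_force: [-0.2, -0.0, 0.9]
finger_gap: 94.4
clock: 3.05
eef_pos: [565.8, -58.9, 250.2]
eef_rot: [-3.142, 0.0, 1.496]
wrist_force: [-0.8, -1.0, -0.8]
finger_gap: 93.9
```

Run:
```python
from h import *
c=cam("wrist");cv2.imwrite("pics/w1.png",c["color"]);np.save("w1.npy",c["cam_to_world"]);
cv2.imwrite("pics/w1b.png",cv2.resize(c["color"],(800,600),interpolation=cv2.INTER_CUBIC))
```

```text
(no output)
```

View pics/w1b.png

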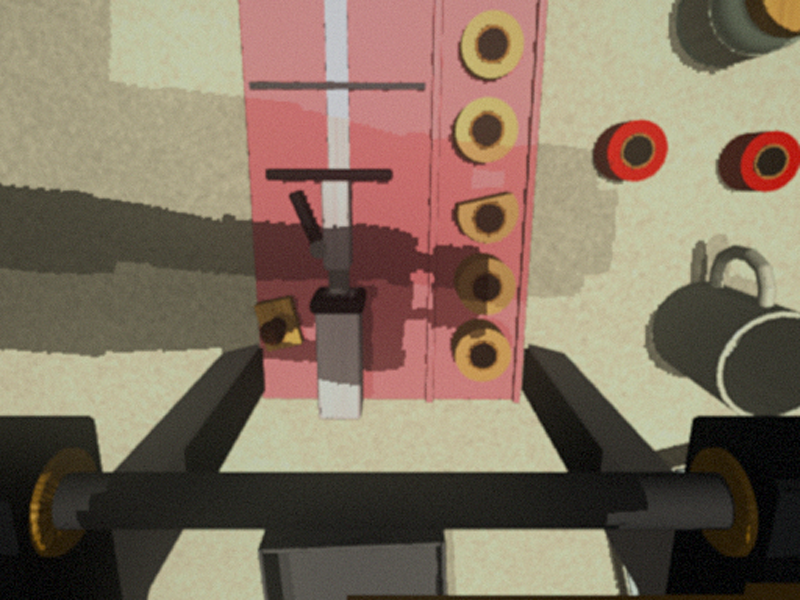

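The wrist view (800x600) shows the display clearly. The narrow roll's rim is centred at about (492,45). The flat roll's hole is at (490,217), with its flat toward the top of the picture (+y). The T-foot bar is at y≈175, the mark at y≈86, and the lever is open to the left.

Run:
```python
from h import *
c=vision.camera("wrist");c["cam_to_world"]=np.load("w1.npy")
k=1.5625
def P(u,v,z): return ray(c,((u+.5)/k-.5,(v+.5)/k-.5),z)[0]
for n,u,v,z in [("L0",241,0,12),("L1",263,398,12),("R0",546,0,12),("R1",521,401,12),("markL",250,86,13.5),("markR",424,87,13.5),
 ("footL",267,175,48),("footR",392,175,48),("foot-outer",330,169,48),("tubeL",318,313,54),("tubeR",363,313,54),
 ("narrow",492,45,26),("nL",461,45,26),("nR",523,45,26),("b",487,130,40),("flat",490,217,40),("fL",457,214,40),("fR",517,214,40),("d",485,286,40),("e",484,354,40)]:
    print(n,P(u,v,z).round(1))
```

```text
L0 [470.7 133.7]
L1 [ 444.7 -173.5]
R0 [687.9 117.7]
R1 [ 665.9 -192.9]
markL [469.4  76.1]
markR [597.5  65.9]
footL [481.4  11.8]
footR [569.2   5.3]
foot-outer [526.1  12.6]
tubeL [507.1 -89.9]
tubeR [540.4 -92.3]
narrow [646.   88.4]
nL [624.2  90. ]
nR [667.8  86.8]
b [638.3  30.9]
flat [638.7 -30.2]
fL [614.7 -26.2]
fR [658.6 -29.5]
d [633.5 -81.9]
e [ 631.1 -136.7]
```

Display centre is about (568,-19) with yaw -0.079. That puts the narrow roll at about (646.5,88) and the flat one at about (638.5,-28). I'll go above the narrow roll with the jaws across display x.

```bash
python3 -m jog '[[3.05,1.39,2.5,0,0,0,64],[3.05,1.39,2.5,0,0,0,64],[3.05,1.39,2.5,0,0,0,64],[3.05,1.39,2.5,0,0,0,64],[3.05,1.39,2.5,0,0,0,64],[0,0,3,0,0,0,64],[0,0,3,0,0,0,64],[0,0,0,0,0,0,64]]' 25
python3 - <<'E'
from h import *
c=cam("wrist");cv2.imwrite("pics/w2.png",cv2.resize(c["color"],(800,600)))
print(monitor.read_state()["eef_pos"])
E
```

```text
clock: 3.95
eef_pos: [645.0, 87.6, 61.0]
eef_rot: [-3.135, 0.001, 1.494]
wrist_force: [-0.0, 0.2, 0.8]
finger_gap: 60.2
[646.26818535  87.54353112  63.95024071]
```

View pics/w2.png

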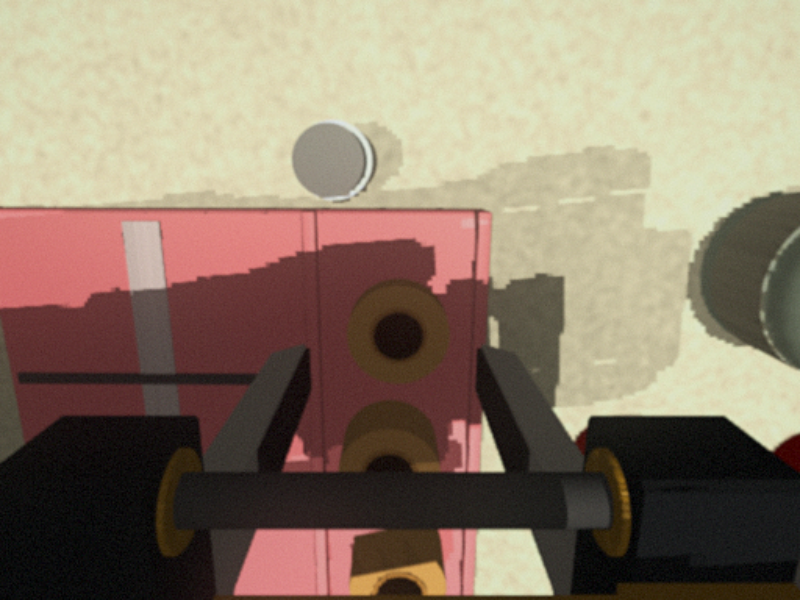

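Run:
```python
from h import *
c=cam("wrist");k=1.5625
for u,v in((399,331),(350,331),(448,331),(399,279),(399,383)): print(ray(c,((u+.5)/k-.5,(v+.5)/k-.5),26)[0])
print(monitor.read_state()["eef_pos"],monitor.read_state()["finger_gap"])
```

```text
[648.00510061  89.43483572]
[626.84751347  91.0492001 ]
[669.15633894  87.82095577]
[649.70239695 112.40178696]
[646.21746468  65.24545519]
[647.29171528  87.51112213  65.99137633] 60.40074443552447
```

Roll at (648,89), jaws centred at (647,87.5), so they are aligned. I'll descend to z≈19.5, just above the lips, and close.

```bash
python3 -m jog '[[0.1,0.05,2,0,0,0,64],[0.1,0.05,1.5,0,0,0,64],[0,0,1,0,0,0,62],[0,0,0,0,0,0,62],[0,0,0,0,0,0,62]]' 25
python3 -c "
from cell import monitor;s=monitor.read_state();print(s['eef_pos'],s['wrist_force'])"
```

```text
clock: 4.55
eef_pos: [648.5, 89.5, 20.9]
eef_rot: [3.141, -0.0, 1.492]
wrist_force: [0.6, 0.5, 0.6]
finger_gap: 58.3
[648.54716454  89.48195459  20.90838328] [0.60509209 0.53665115 0.58179792]
```

```bash
python3 -m jog '[[0,0,0.15,0,0,0,30],[0,0,0,0,0,0,30],[0,0,0,0,0,0,30],[0,0,0,0,0,0,30],[0,0,0,0,0,0,30]]' 25
```

```text
clock: 5.05
eef_pos: [648.5, 89.5, 19.2]
eef_rot: [3.141, -0.0, 1.492]
wrist_force: [-0.7, -0.8, 4.3]
finger_gap: 43.2
```

Gap is 43 mm, so the roll is held. I'll lift and check.

```bash
python3 -m jog '[[0,0,-2,0,0,0,30],[0,0,-4,0,0,0,30],[0,0,-4,0,0,0,30],[0,0,0,0,0,0,30]]'
python3 - <<'E'
from h import *
s=monitor.read_state();print(s["eef_pos"],s["finger_gap"])
c=cam("wrist");cv2.imwrite("pics/w3.png",cv2.resize(c["color"],(800,600)))
th=s["eef_rot"][2];d=np.array([512,-352])-s["eef_pos"][:2]
print(d@[np.cos(th),np.sin(th)],d@[np.sin(th),-np.cos(th)])
E
```

```text
clock: 5.45
eef_pos: [650.5, 89.8, 124.8]
eef_rot: [3.133, -0.001, 1.492]
wrist_force: [0.6, -0.0, 0.0]
finger_gap: 43.1
[650.52605871  89.75166214 124.79907101] 43.08013428534076
-451.2972049737014 -103.27067701519894
```

View pics/w3.png

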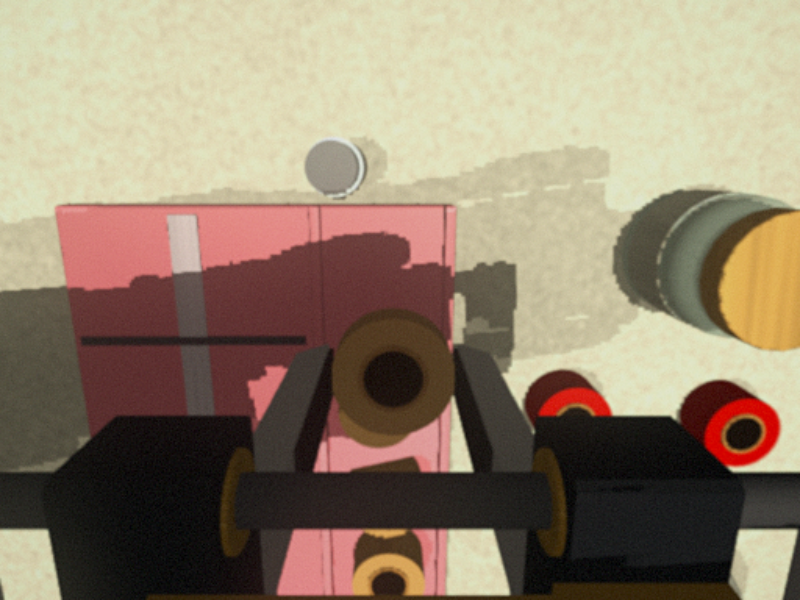

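The narrow roll is in the jaws at (393,375). Carrying it to the bin's +y half.

```bash
python3 -m jog '[[-4.24,-1.05,0,0,0,0,30],[-4.24,-1.05,0,0,0,0,30],[-4.24,-1.05,0,0,0,0,30],[-4.24,-1.05,0,0,0,0,30],[-4.24,-1.05,0,0,0,0,30]]'
python3 -m jog '[[-4.24,-1.05,0,0,0,0,30],[-4.24,-1.05,0,0,0,0,30],[-4.24,-1.05,0,0,0,0,30],[-4.24,-1.05,0,0,0,0,30],[-4.24,-1.05,0,0,0,0,30],[0,0,0,0,0,0,30],[0,0,0,0,0,0,30]]'
python3 - <<'E'
from h import *
c=cam("wrist");cv2.imwrite("pics/w4.png",cv2.resize(c["color"],(800,600)))
c=cam("top");cv2.imwrite("pics/t4.png",cv2.resize(c["color"][150:342,256:512],(800,600)))
E
```

```text
clock: 6.0
eef_pos: [577.8, -119.0, 117.3]
eef_rot: [-3.14, -0.0, 1.492]
wrist_force: [-0.6, 0.7, 0.3]
finger_gap: 43.1
clock: 6.7
eef_pos: [509.3, -325.1, 117.3]
eef_rot: [-3.14, -0.001, 1.49]
wrist_force: [-0.1, -0.2, 0.3]
finger_gap: 43.4
```

View pics/w4.png

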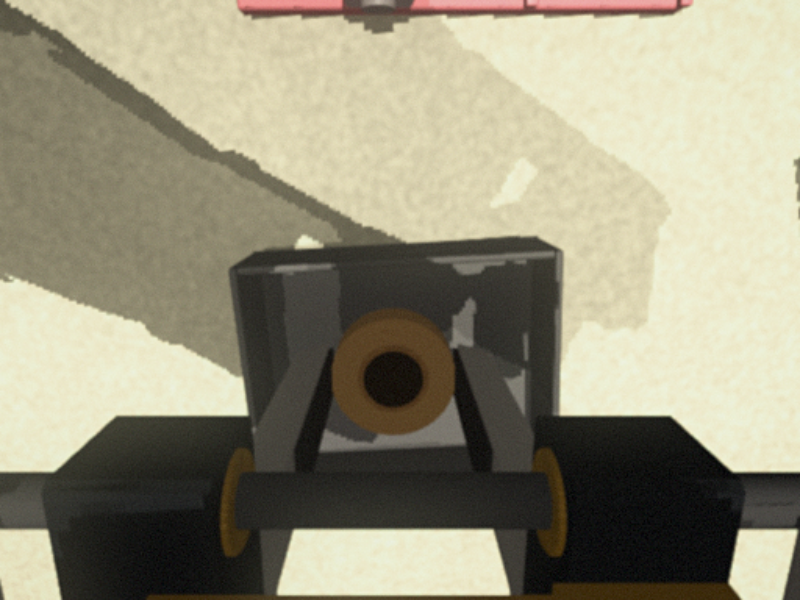

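View pics/t4.png

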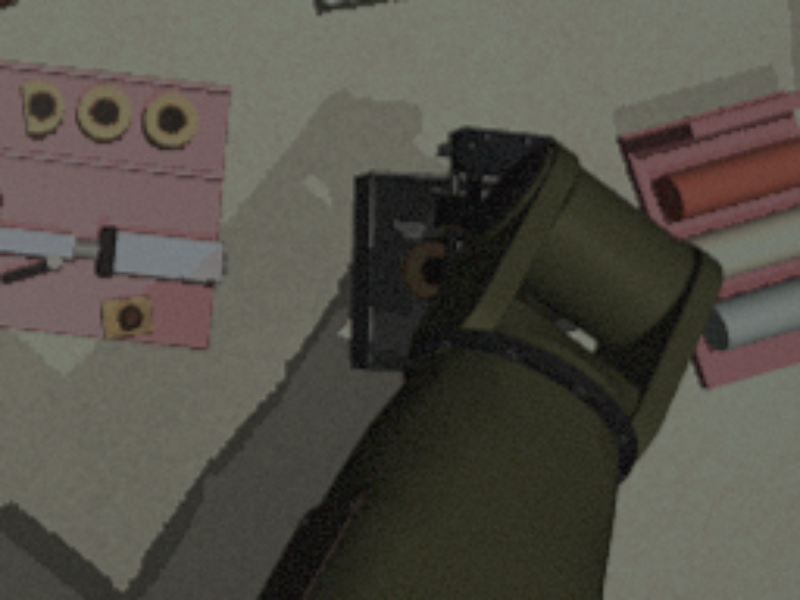

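The roll is over the bin opening; the rim spans (235–558, 250–270) and the jaws are inside it. Lowering and releasing.

```bash
python3 -m jog '[[0,0,3,0,0,0,30],[0,0,3,0,0,0,30],[0,0,2.5,0,0,0,30],[0,0,1,0,0,0,30],[0,0,0,0,0,0,30],[0,0,0,0,0,0,50],[0,0,0,0,0,0,60],[0,0,0,0,0,0,60]]'
python3 -m jog '[[0,0,-2,0,0,0,62],[0,0,-4,0,0,0,62],[0,0,-4,0,0,0,62],[0,0,0,0,0,0,62],[0,0,0,0,0,0,62]]'
python3 - <<'E'
from h import *
s=monitor.read_state()
c=cam("wrist");cv2.imwrite("pics/w5.png",cv2.resize(c["color"],(800,600)))
th=s["eef_rot"][2];d=np.array([637.5,-28])-s["eef_pos"][:2]
print(s["eef_pos"],d@[np.cos(th),np.sin(th)],d@[np.sin(th),-np.cos(th)])
E
```

```text
clock: 7.6
eef_pos: [510.6, -325.1, 24.9]
eef_rot: [3.14, 0.001, 1.492]
wrist_force: [0.7, 0.1, 0.8]
finger_gap: 56.0
clock: 8.1
eef_pos: [510.4, -325.1, 124.9]
eef_rot: [3.14, 0.001, 1.492]
wrist_force: [-0.0, -1.1, -0.7]
finger_gap: 58.6
[ 510.42027253 -325.09770787  124.88033851] 306.19947384753823 103.23849752484296
```

View pics/w5.png

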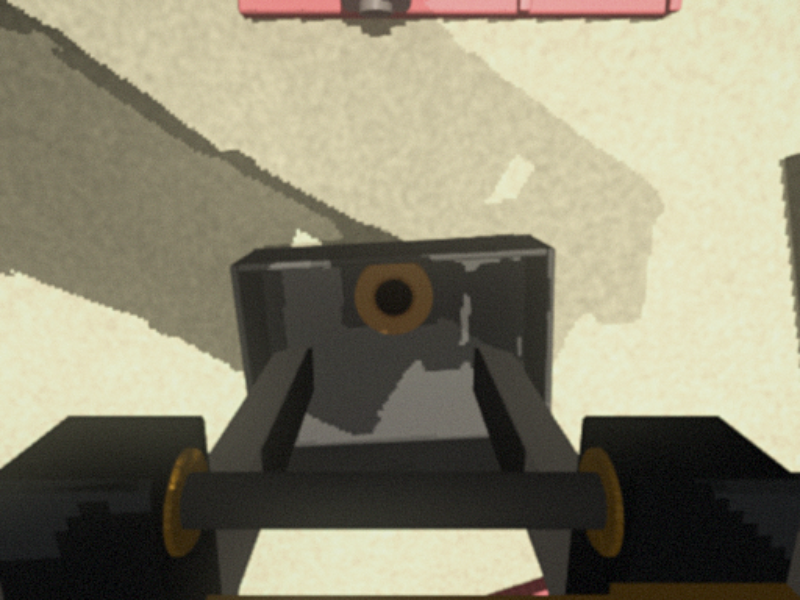

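The narrow roll lies in the bin at (393,297). Next I'll go above the flat roll.

```bash
python3 -m jog '[[3.83,1.29,0,0,0,0,64],[3.83,1.29,0,0,0,0,64],[3.83,1.29,0,0,0,0,64],[3.83,1.29,0,0,0,0,64],[3.83,1.29,0,0,0,0,64],[3.83,1.29,0,0,0,0,64],[3.83,1.29,0,0,0,0,64],[3.83,1.29,0,0,0,0,64]]'
python3 -m jog '[[0,0,2.5,0,0,0,64],[0,0,0,0,0,0,64],[0,0,0,0,0,0,64]]'
python3 - <<'E'
from h import *
s=monitor.read_state();print(s["eef_pos"])
c=cam("wrist");np.save("w6.npy",c["cam_to_world"]);cv2.imwrite("pics/w6.png",cv2.resize(c["color"],(800,600)))
E
```

```text
clock: 8.95
eef_pos: [637.0, -25.9, 122.2]
eef_rot: [-3.139, 0.0, 1.492]
wrist_force: [-0.2, -0.4, -0.2]
finger_gap: 60.2
clock: 9.25
eef_pos: [636.5, -28.0, 97.9]
eef_rot: [-3.139, 0.0, 1.491]
wrist_force: [0.0, -0.9, 0.9]
finger_gap: 59.8
[636.51810418 -27.98304092  97.88821428]
```

View pics/w6.png

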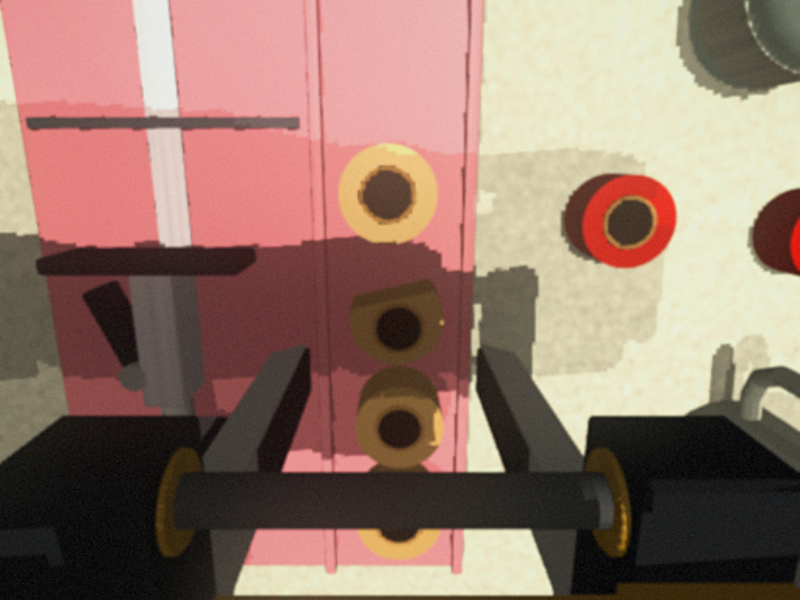

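The flat roll's top face is at about (396,325), hole (400,327), with the flat edge running (352,304)–(437,291), so it is turned slightly. I'll get its centre and the turn.

Run:
```python
from h import *
c=vision.camera("wrist");c["cam_to_world"]=np.load("w6.npy");k=1.5625
P=lambda u,v,z:ray(c,((u+.5)/k-.5,(v+.5)/k-.5),z)[0]
for n,u,v in (("hole",400,327),("L",351,322),("R",443,322),("flL",352,304),("flR",437,291),("bot",398,364),("b",388,193)): print(n,P(u,v,40).round(1))
im=cv2.convertScaleAbs(c["color"],alpha=2)[165:245,200:310];cv2.imwrite("pics/w6c.png",cv2.resize(im,None,fx=7,fy=7,interpolation=cv2.INTER_CUBIC))
```

```text
hole [638.6 -30.6]
L [615.8 -26.3]
R [659.  -29.7]
flL [617.2 -17.6]
flR [657.  -14.5]
bot [636.3 -49.1]
b [638.   31.7]
```

View pics/w6c.png

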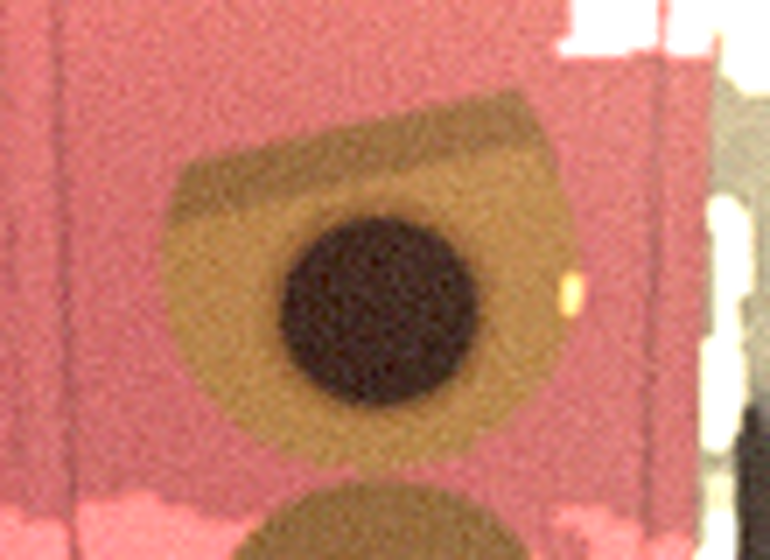

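Round centre at about (637.5,-27.3), turned about +0.18 rad relative to the jaws. I'll turn -0.15 about tool z, descend and close.

```bash
python3 -m jog '[[0,0.1,1,0,0,-0.15,64],[0,0,2.5,0,0,0,64],[0,0,2.5,0,0,0,64],[0,0,1,0,0,0,64],[0,0,0.5,0,0,0,64],[0,0,0,0,0,0,64],[0,0,0,0,0,0,64]]'
python3 -m jog '[[0,0,0,0,0,0,30],[0,0,0,0,0,0,30],[0,0,0,0,0,0,30],[0,0,0,0,0,0,30],[0,0,0,0,0,0,30]]' 25
python3 -m jog '[[0,0,-2,0,0,0,30],[0,0,-4,0,0,0,30],[0,0,-4,0,0,0,30],[0,0,0,0,0,0.15,30],[0,0,0,0,0,0,30]]'
python3 - <<'E'
from h import *
s=monitor.read_state()
c=cam("wrist");cv2.imwrite("pics/w7.png",cv2.resize(c["color"],(800,600)))
th=s["eef_rot"][2];d=np.array([510,-378])-s["eef_pos"][:2]
print(s["eef_pos"],s["eef_rot"],d@[np.cos(th),np.sin(th)],d@[np.sin(th),-np.cos(th)])
E
```

```text
clock: 10.05
eef_pos: [638.8, -27.8, 25.1]
eef_rot: [3.14, 0.0, 1.642]
wrist_force: [0.3, -0.4, -0.5]
finger_gap: 60.1
clock: 10.55
eef_pos: [638.5, -27.7, 24.3]
eef_rot: [3.141, 0.0, 1.642]
wrist_force: [-1.2, -0.7, 6.0]
finger_gap: 43.5
clock: 11.05
eef_pos: [638.4, -27.6, 124.5]
eef_rot: [3.14, 0.0, 1.489]
wrist_force: [0.4, 0.7, -0.8]
finger_gap: 43.4
[638.37220196 -27.63962421 124.48415952] [3.14028629e+00 1.60929701e-05 1.48899519e+00] -359.6781084650403 -99.31502127524307
```

View pics/w7.png

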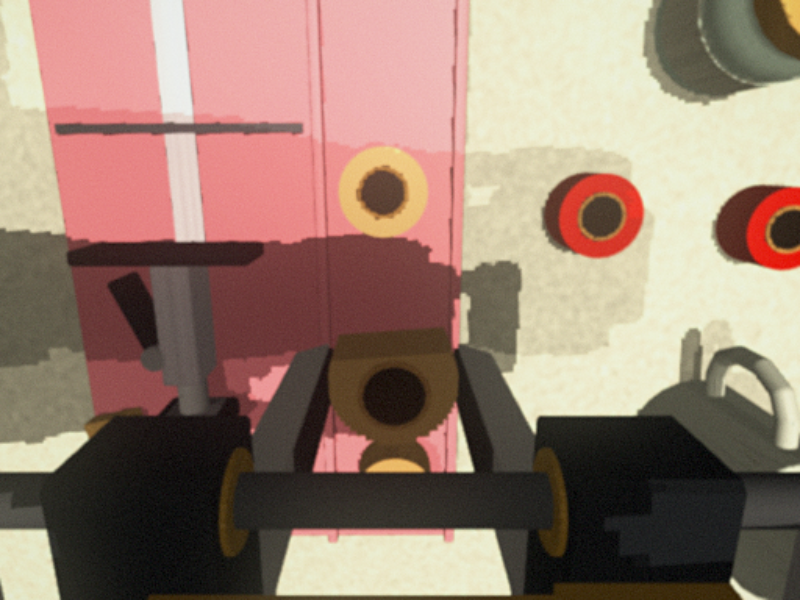

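The flat roll is held at (393,385). Carrying it to the -y half of the bin.

```bash
python3 -m jog '[[-4.5,-1.24,0,0,0,0,30],[-4.5,-1.24,0,0,0,0,30],[-4.5,-1.24,0,0,0,0,30],[-4.5,-1.24,0,0,0,0,30],[-4.5,-1.24,0,0,0,0,30],[-4.5,-1.24,0,0,0,0,30],[-4.5,-1.24,0,0,0,0,30],[-4.5,-1.24,0,0,0,0,30]]'
python3 -m jog '[[0,0,3,0,0,0,30],[0,0,3,0,0,0,30],[0,0,2.5,0,0,0,30],[0,0,1.3,0,0,0,30],[0,0,0,0,0,0,30],[0,0,0,0,0,0,50],[0,0,0,0,0,0,60],[0,0,0,0,0,0,60]]'
python3 -m jog '[[0,0,-2,0,0,0,62],[0,0,-4,0,0,0,62],[0,0,-4,0,0,0,62],[0,0,-2,0,0,0,62],[0,0,0,0,0,0,62]]'
python3 - <<'E'
from h import *
s=monitor.read_state()
c=cam("wrist");cv2.imwrite("pics/w8.png",cv2.resize(c["color"],(800,600)))
E
```

```text
clock: 11.9
eef_pos: [509.5, -380.0, 122.3]
eef_rot: [-3.14, -0.001, 1.496]
wrist_force: [0.5, 0.1, 0.5]
finger_gap: 43.5
clock: 12.7
eef_pos: [511.4, -379.0, 27.0]
eef_rot: [3.14, 0.001, 1.492]
wrist_force: [0.2, -0.9, 0.4]
finger_gap: 55.5
clock: 13.2
eef_pos: [512.0, -379.6, 150.0]
eef_rot: [3.136, 0.004, 1.492]
wrist_force: [-0.1, 0.5, -0.3]
finger_gap: 58.5
```

View pics/w8.png

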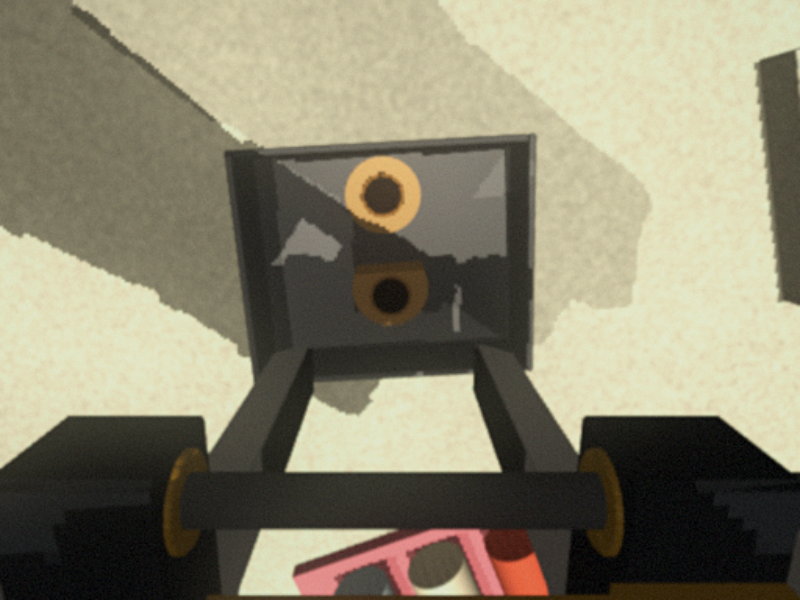

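Both misshapen rolls are in the bin, at (383,193) and (390,293). Now I'll go to the leg with the jaws about 76 mm open: wider than the open lever, narrower than the foot.

```bash
python3 -m jog '[[4.09,-0.18,0,0,0,0,81],[4.09,-0.18,0,0,0,0,81],[4.09,-0.18,0,0,0,0,81],[4.09,-0.18,0,0,0,0,81],[4.09,-0.18,0,0,0,0,81],[4.09,-0.18,0,0,0,0,81],[4.09,-0.18,0,0,0,0,81],[4.09,-0.18,0,0,0,0,81]]'
python3 -m jog '[[4.09,-0.18,0,0,0,0,81],[0,0,0,0,0,0,81],[0,0,0,0,0,0,81],[0,0,0,0,0,0,81]]'
python3 - <<'E'
from h import *
s=monitor.read_state();print(s["eef_pos"],s["eef_rot"])
c=cam("wrist");np.save("w9.npy",c["cam_to_world"]);cv2.imwrite("pics/w9.png",cv2.resize(c["color"],(800,600)))
E
```

```text
clock: 14.05
eef_pos: [521.5, -49.7, 144.4]
eef_rot: [-3.14, -0.0, 1.492]
wrist_force: [0.2, -0.8, -0.5]
finger_gap: 75.9
clock: 14.45
eef_pos: [523.5, -11.3, 145.0]
eef_rot: [-3.14, 0.0, 1.491]
wrist_force: [-0.7, -0.5, 0.4]
finger_gap: 76.3
[523.49764954 -11.28077579 145.04519073] [-3.14048206e+00  1.72032215e-04  1.49117927e+00]
```

View pics/w9.png

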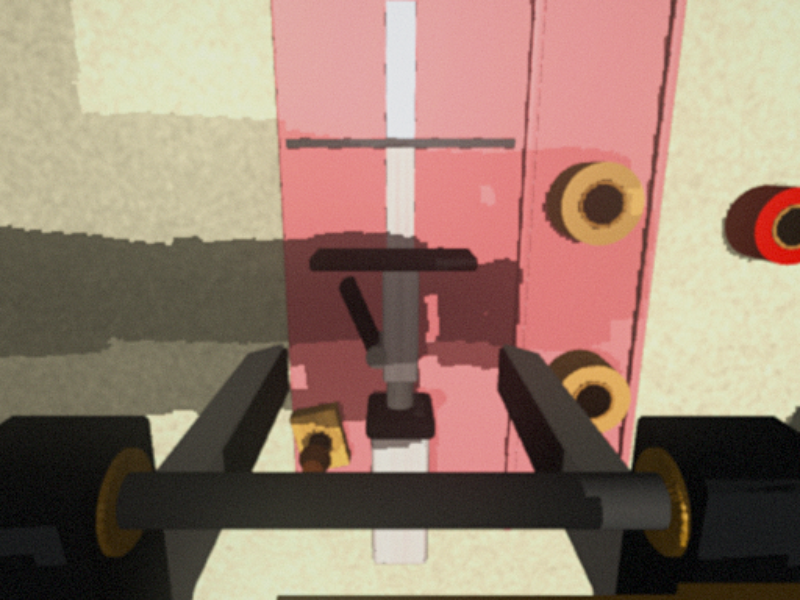

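The mark is at y≈143 and the foot bar at (310–477, 249–271). I'll enlarge the foot to separate its top face from its outer face.

Run:
```python
import cv2
im=cv2.imread("pics/w9.png")[130:380,270:550]
cv2.imwrite("pics/w9c.png",cv2.resize(cv2.convertScaleAbs(im,alpha=2.6,beta=10),None,fx=2.4,fy=2.4,interpolation=cv2.INTER_CUBIC))
```

```text
(no output)
```

View pics/w9c.png

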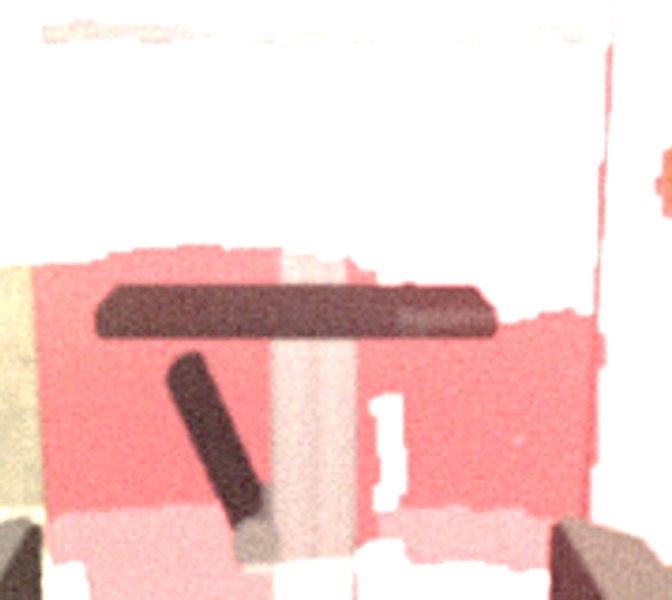

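Run:
```python
from h import *
c=vision.camera("wrist");c["cam_to_world"]=np.load("w9.npy");k=1.5625
P=lambda u,v,z:ray(c,((u+.5)/k-.5,(v+.5)/k-.5),z)[0]
th=1.4918-np.pi/2; ex=np.array([np.cos(th),np.sin(th)]);ey=np.array([-ex[1],ex[0]])
pts=[("outer bottom",394,248.3,14),("inner top",394,270.8,48),("foot L",310,268,48),("foot R",477,268,48),("markmid",400,143.5,13.5),("markL",286,143,13.5),("markR",515,144,13.5),("headL",384,300,46),("headR",418,300,46),("levtip",345,282,42)]
s=np.array([523.5,-11.3])
for n,u,v,z in pts:
    p=P(u,v,z);print(n,p.round(1),"rel tcp in tool (x,y):",((p-s)@ey).round(1),((p-s)@ex).round(1))
```

```text
outer bottom [525.1  12.1] rel tcp in tool (x,y): 23.4 -0.3
inner top [524.5   5.4] rel tcp in tool (x,y): 16.7 -0.4
foot L [479.9  10.4] rel tcp in tool (x,y): 18.2 -45.2
foot R [568.8   3.4] rel tcp in tool (x,y): 18.2 44.0
markmid [533.2  71.4] rel tcp in tool (x,y): 83.2 3.1
markL [468.8  76.7] rel tcp in tool (x,y): 83.4 -61.4
markR [598.1  65.9] rel tcp in tool (x,y): 82.9 68.3
headL [517.7 -10.8] rel tcp in tool (x,y): 0.0 -5.8
headR [536.2 -12.3] rel tcp in tool (x,y): 0.0 12.8
levtip [497.1   0. ] rel tcp in tool (x,y): 9.2 -27.2
```

The jaws are centred on the foot to within 0.6 mm. The foot's outer face is about 24 mm ahead of the TCP and the mark 83 mm ahead, so the travel is about 59 mm. Descending.

```bash
python3 -m jog '[[0,-0.05,3,0,0,0,81],[0,0,3,0,0,0,81],[0,0,3,0,0,0,81],[0,0,2,0,0,0,81],[0,0,1,0,0,0,81],[0,0,0.6,0,0,0,81],[0,0,0,0,0,0,81],[0,0,0,0,0,0,81]]'
python3 - <<'E'
from h import *
s=monitor.read_state();print(s["eef_pos"],s["eef_rot"],s["wrist_force"])
c=cam("wrist");cv2.imwrite("pics/w10.png",cv2.resize(c["color"],(800,600)))
E
```

```text
clock: 15.35
eef_pos: [523.8, -10.6, 20.6]
eef_rot: [3.14, 0.0, 1.492]
wrist_force: [-0.3, 0.1, -0.3]
finger_gap: 76.4
[523.79225953 -10.6144074   20.60577122] [3.14030169e+00 7.02157848e-06 1.49160134e+00] [-0.29117432  0.13274084 -0.31541025]
```

View pics/w10.png

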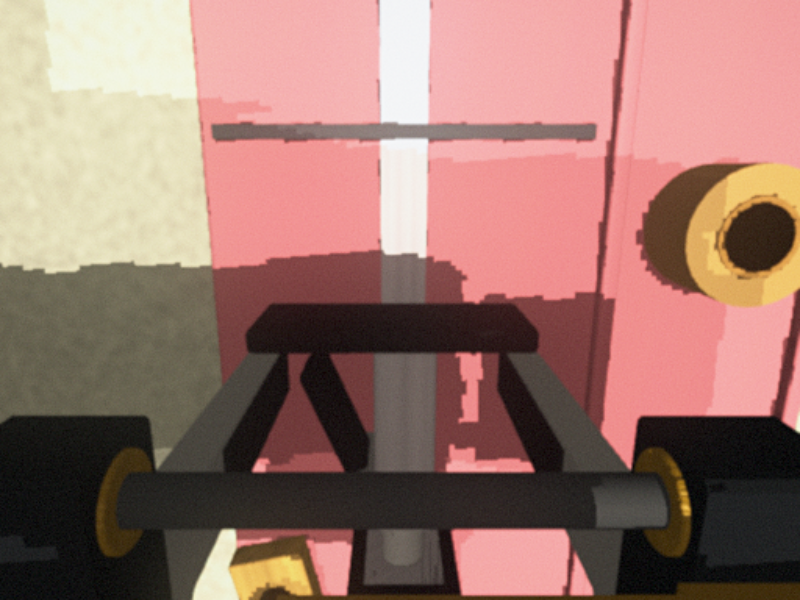

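The fingers straddle the head and open lever and stand behind the foot. Lowering 2.5 mm and drawing the leg out most of the way.

```bash
python3 -m jog '[[0,0,0.25,0,0,0,81],[0.5,0,0,0,0,0,81],[0.7,0,0,0,0,0,81],[0.8,0,0,0,0,0,81],[0.8,0,0,0,0,0,81],[0.8,0,0,0,0,0,81],[0.8,0,0,0,0,0,81],[0.8,0,0,0,0,0,81]]'
python3 -m jog '[[0.5,0,0,0,0,0,81],[0,0,0,0,0,0,81],[0,0,0,0,0,0,81],[0,0,0,0,0,0,81]]'
cat > f.py <<'E'
from h import *
import sys
n=sys.argv[1]
s=monitor.read_state();print(s["eef_pos"].round(2),s["eef_rot"].round(4),s["wrist_force"].round(1),s["finger_gap"])
c=cam("wrist");np.save(n+".npy",c["cam_to_world"]);cv2.imwrite(f"pics/{n}_raw.png",c["color"]);cv2.imwrite(f"pics/{n}.png",cv2.resize(c["color"],(800,600)))
E
python3 f.py w11
```

```text
clock: 16.2
eef_pos: [527.5, 42.1, 17.4]
eef_rot: [3.141, 0.0, 1.492]
wrist_force: [-0.5, -3.5, 3.5]
finger_gap: 75.9
clock: 16.6
eef_pos: [527.8, 46.2, 17.2]
eef_rot: [3.141, 0.0, 1.492]
wrist_force: [-0.8, -3.8, 3.0]
finger_gap: 76.3
[527.81  46.21  17.25] [3.1415 0.     1.4917] [-0.8 -3.8  3. ] 76.2834438320673
```

View pics/w11.png

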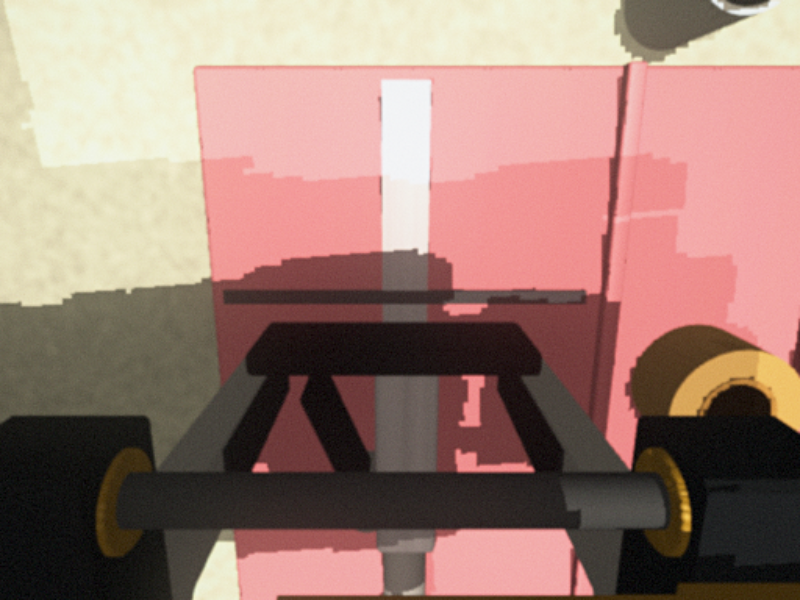

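The foot rides on the fingers (-3.8 N). The mark is at y≈297 and the foot's lower outer edge at y≈323. I'll find the edges from the raw image profile.

```bash
cat > e.py <<'E'
from h import *
import sys
n,r0,r1=sys.argv[1],int(sys.argv[2]),int(sys.argv[3])
c=vision.camera("wrist");c["cam_to_world"]=np.load(n+".npy")
im=cv2.imread(f"pics/{n}_raw.png").astype(float)
for a,b in ((180,235),(282,325)):
    print(a,b,[(r,int(im[r,a:b,2].mean()),int(im[r,a:b,1].mean())) for r in range(r0,r1)])
E
python3 e.py w11 182 246
```

```text
180 235 [(182, 123, 66), (183, 123, 66), (184, 117, 64), (185, 93, 54), (186, 65, 42), (187, 57, 40), (188, 59, 41), (189, 58, 41), (190, 58, 40), (191, 57, 40), (192, 55, 40), (193, 56, 40), (194, 81, 48), (195, 114, 60), (196, 119, 62), (197, 117, 62), (198, 117, 62), (199, 116, 61), (200, 116, 62), (201, 115, 61), (202, 115, 60), (203, 116, 62), (204, 115, 61), (205, 101, 54), (206, 64, 35), (207, 35, 20), (208, 30, 17), (209, 30, 17), (210, 30, 18), (211, 30, 18), (212, 30, 17), (213, 29, 17), (214, 28, 16), (215, 27, 16), (216, 27, 15), (217, 27, 17), (218, 26, 16), (219, 26, 16), (220, 24, 16), (221, 25, 15), (222, 25, 15), (223, 24, 15), (224, 23, 14), (225, 23, 15), (226, 23, 15), (227, 23, 15), (228, 23, 16), (229, 23, 15), (230, 23, 16), (231, 23, 15), (232, 22, 14), (233, 22, 16), (234, 21, 14), (235, 21, 13), (236, 21, 15), (237, 20, 13), (238, 20, 14), (239, 27, 16), (240, 51, 28), (241, 76, 40), (242, 77, 41), (243, 76, 41), (244, 73, 39), (245, 70, 37)]
282 325 [(182, 220, 132), (183, 221, 132), (184, 215, 122), (185, 165, 94), (186, 99, 71), (187, 89, 75), (188, 93, 7
[... 181 characters left out ...]
200, 171, 94), (201, 143, 75), (202, 122, 64), (203, 119, 63), (204, 119, 62), (205, 106, 55), (206, 70, 37), (207, 44, 25), (208, 40, 22), (209, 41, 23), (210, 40, 22), (211, 40, 22), (212, 38, 22), (213, 39, 22), (214, 38, 22), (215, 37, 21), (216, 36, 20), (217, 36, 20), (218, 36, 21), (219, 35, 21), (220, 34, 19), (221, 34, 20), (222, 33, 19), (223, 33, 19), (224, 32, 18), (225, 32, 18), (226, 33, 19), (227, 31, 18), (228, 33, 20), (229, 32, 19), (230, 32, 20), (231, 30, 18), (232, 31, 18), (233, 30, 18), (234, 30, 19), (235, 29, 18), (236, 29, 18), (237, 29, 18), (238, 26, 17), (239, 45, 24), (240, 100, 52), (241, 141, 77), (242, 144, 80), (243, 134, 73), (244, 131, 72), (245, 130, 72)]
```

```bash
cat > g.py <<'E'
from h import *
import sys
n=sys.argv[1];m0,m1,fb,ft=map(float,sys.argv[2:])
c=vision.camera("wrist");c["cam_to_world"]=np.load(n+".npy")
th=1.4918-np.pi/2;ey=np.array([-np.sin(th),np.cos(th)])
Y=lambda v,z:ray(c,(255,v),z)[0]@ey
m=(Y(m0,13.5)+Y(m1,13))/2
print("mark w",Y(m0,13.5)-Y(m1,13),"to go by outer-bottom",m-Y(fb,14),"by inner-top+8",m-Y(ft,48)-8, "thick check", Y(fb,14)-Y(ft,48))
E
python3 g.py w11 185.1 194.15 205.8 239.9
```

```text
mark w 5.3672560962743034 to go by outer-bottom 9.242644277150546 by inner-top+8 7.7412997787707525 thick check 6.498655501620206
```

About 9.2 mm to go, taken from the foot's lower edge, which is at nearly the mark's height. The top-edge estimate of 7.7 mm is more sensitive to camera error. Moving 8 mm, then re-measuring.

```bash
python3 -m jog '[[0.4,0,0,0,0,0,81],[0.4,0,0,0,0,0,81],[0,0,0,0,0,0,81],[0,0,0,0,0,0,81],[0,0,0,0,0,0,81]]'
python3 f.py w12; python3 e.py w12 180 214 | cut -c1-900
```

```text
clock: 17.25
eef_pos: [528.4, 54.4, 17.2]
eef_rot: [3.142, -0.0, 1.492]
wrist_force: [0.9, -4.1, 0.7]
finger_gap: 75.9
[528.43  54.38  17.21] [ 3.1415e+00 -1.0000e-04  1.4918e+00] [ 0.9 -4.1  0.7] 75.8548121519504
180 235 [(180, 123, 66), (181, 122, 65), (182, 122, 65), (183, 121, 65), (184, 121, 64), (185, 120, 64), (186, 120, 64), (187, 120, 63), (188, 120, 63), (189, 119, 63), (190, 119, 63), (191, 118, 63), (192, 118, 61), (193, 117, 62), (194, 117, 61), (195, 117, 61), (196, 117, 61), (197, 117, 61), (198, 110, 58), (199, 86, 49), (200, 54, 37), (201, 46, 35), (202, 48, 36), (203, 49, 37), (204, 47, 35), (205, 44, 34), (206, 38, 25), (207, 32, 19), (208, 32, 18), (209, 32, 19), (210, 30, 18), (211, 29, 17), (212, 30, 17), (213, 28, 16)]
282 325 [(180, 221, 133), (181, 221, 133), (182, 222, 133), (183, 221, 132), (184, 221, 132), (185, 221, 133), (186, 220, 132), (187, 221, 132), (188, 221, 132), (189, 218, 127), (190, 197, 112), (191, 182, 104), (192, 189, 108), (193, 198, 115), (194, 198, 115), (195, 199, 117), (196, 200, 117), (197, 201, 116), (198, 192, 106), (199, 136, 75), (200, 74, 50), (201, 61, 46), (202, 57, 41), (203, 57, 40), (204, 56, 40), (205, 52, 35), (206, 48, 30), (207, 43, 23), (208, 42, 23), (209, 41, 23), (210, 41, 23), (211, 40, 23), (212, 39, 22), (213, 38, 21)]
```

View pics/w12.png

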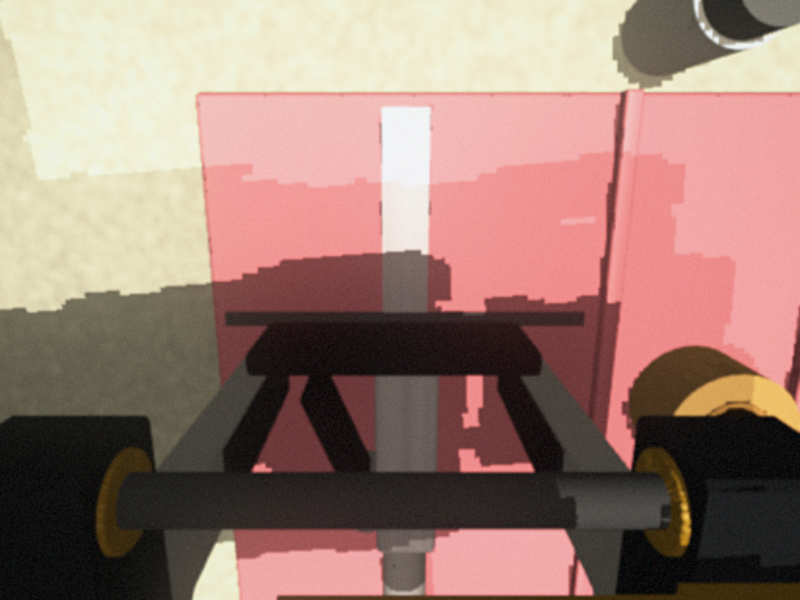

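```bash
python3 - <<'E'
import cv2
im=cv2.imread("pics/w12_raw.png").astype(float)
for a,b in ((147,156),(349,370),(180,235)): print(a,[(r,int(im[r,a:b,2].mean()),int(im[r,a:b,1].mean())) for r in range(196,213)])
E
python3 g.py w12 199.1 208.3 205.9 239.9
```

```text
147 [(196, 120, 66), (197, 120, 66), (198, 111, 61), (199, 91, 55), (200, 60, 44), (201, 55, 43), (202, 55, 42), (203, 52, 40), (204, 56, 44), (205, 53, 42), (206, 52, 41), (207, 53, 42), (208, 79, 51), (209, 111, 60), (210, 117, 64), (211, 115, 62), (212, 113, 63)]
349 [(196, 122, 62), (197, 123, 63), (198, 117, 59), (199, 95, 52), (200, 67, 41), (201, 60, 40), (202, 61, 39), (203, 62, 40), (204, 59, 38), (205, 60, 39), (206, 58, 38), (207, 60, 40), (208, 82, 46), (209, 115, 59), (210, 119, 61), (211, 119, 61), (212, 118, 61)]
180 [(196, 117, 61), (197, 117, 61), (198, 110, 58), (199, 86, 49), (200, 54, 37), (201, 46, 35), (202, 48, 36), (203, 49, 37), (204, 47, 35), (205, 44, 34), (206, 38, 25), (207, 32, 19), (208, 32, 18), (209, 32, 19), (210, 30, 18), (211, 29, 17), (212, 30, 17)]
mark w 5.591874250819274 to go by outer-bottom 1.0617116054390578 by inner-top+8 -0.49987075891513655 thick check 6.438417635645806
```

About 1.1 mm to go; kinematics with the 8 mm pad half-width gives 1.3 mm. Moving 1.1 mm and re-checking.

```bash
python3 -m jog '[[0.11,0,0,0,0,0,81],[0,0,0,0,0,0,81],[0,0,0,0,0,0,81],[0,0,0,0,0,0,81]]'
python3 f.py w13
python3 - <<'E'
import cv2
im=cv2.imread("pics/w13_raw.png").astype(float)
for a,b in ((147,156),(349,370),(180,235)): print(a,[(r,int(im[r,a:b,2].mean()),int(im[r,a:b,1].mean())) for r in range(198,213)])
E
```

```text
clock: 17.8
eef_pos: [528.5, 55.5, 17.2]
eef_rot: [3.142, -0.0, 1.492]
wrist_force: [1.4, -3.3, 0.5]
finger_gap: 76.4
[528.52  55.49  17.25] [ 3.1415e+00 -1.0000e-04  1.4918e+00] [ 1.4 -3.3  0.5] 76.37648956180074
147 [(198, 119, 66), (199, 120, 67), (200, 112, 61), (201, 90, 54), (202, 61, 45), (203, 53, 44), (204, 54, 42), (205, 57, 45), (206, 53, 42), (207, 54, 45), (208, 50, 41), (209, 58, 43), (210, 83, 51), (211, 111, 62), (212, 117, 63)]
349 [(198, 122, 62), (199, 123, 62), (200, 116, 59), (201, 93, 50), (202, 65, 41), (203, 58, 38), (204, 58, 37), (205, 59, 38), (206, 59, 39), (207, 58, 38), (208, 56, 37), (209, 57, 38), (210, 84, 47), (211, 114, 58), (212, 120, 61)]
180 [(198, 116, 60), (199, 117, 62), (200, 109, 57), (201, 85, 48), (202, 53, 36), (203, 45, 34), (204, 47, 35), (205, 45, 33), (206, 38, 25), (207, 34, 20), (208, 33, 19), (209, 32, 18), (210, 31, 17), (211, 30, 17), (212, 31, 18)]
```

The foot edge is at row 205.9 and the mark centre at about 205.7, so it is at length within about 0.2 mm. Squeezing the lever now.

```bash
python3 -m jog '[[0,0,0,0,0,0,70],[0,0,0,0,0,0,60],[0,0,0,0,0,0,50],[0,0,0,0,0,0,40],[0,0,0,0,0,0,32],[0,0,0,0,0,0,20],[0,0,0,0,0,0,20],[0,0,0,0,0,0,20]]' 30
python3 f.py w14
python3 - <<'E'
import cv2
im=cv2.imread("pics/w14_raw.png").astype(float)
for a,b in ((147,156),(349,370),(180,235)): print(a,[(r,int(im[r,a:b,2].mean()),int(im[r,a:b,1].mean())) for r in range(198,213)])
E
```

```text
clock: 18.65
eef_pos: [528.9, 55.3, 16.3]
eef_rot: [3.141, 0.0, 1.492]
wrist_force: [11.9, -5.3, -16.3]
finger_gap: 27.1
[528.94  55.28  16.33] [3.1406e+00 1.0000e-04 1.4917e+00] [ 11.9  -5.3 -16.3] 27.136489375033232
147 [(198, 122, 67), (199, 123, 69), (200, 122, 68), (201, 106, 59), (202, 66, 45), (203, 54, 43), (204, 55, 43), (205, 57, 45), (206, 56, 43), (207, 55, 45), (208, 53, 44), (209, 54, 41), (210, 80, 50), (211, 114, 62), (212, 119, 66)]
349 [(198, 126, 65), (199, 127, 65), (200, 121, 62), (201, 98, 53), (202, 70, 42), (203, 62, 39), (204, 64, 41), (205, 64, 41), (206, 64, 41), (207, 63, 41), (208, 60, 39), (209, 63, 40), (210, 87, 50), (211, 118, 61), (212, 124, 63)]
180 [(198, 118, 62), (199, 119, 62), (200, 112, 59), (201, 86, 49), (202, 54, 37), (203, 47, 35), (204, 49, 37), (205, 48, 35), (206, 45, 33), (207, 36, 22), (208, 33, 18), (209, 33, 19), (210, 32, 19), (211, 32, 18), (212, 31, 19)]
```

View pics/w14.png

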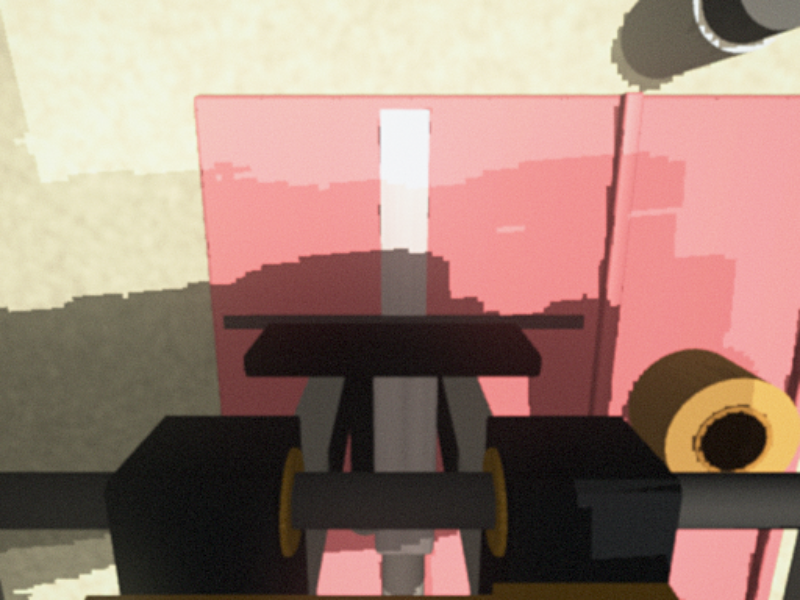

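Gap reads 27.1 mm, and the same reading ran about 0.7 mm low on the 44 mm rolls, so this is the 28 mm of a shut lever. The lever lies flat beside the head. The foot has slipped back about 0.35 mm, and there is a side/down strain of 12/16 N. I'll ease both with a tiny move.

```bash
python3 -m jog '[[0.04,0.06,0.06,0,0,0,20],[0,0,0,0,0,0,20],[0,0,0,0,0,0,20],[0,0,0,0,0,0,20]]' 30
python3 f.py w15
python3 - <<'E'
import cv2
im=cv2.imread("pics/w15_raw.png").astype(float)
for a,b in ((147,156),(349,370),(180,235)): print(a,[(r,int(im[r,a:b,2].mean()),int(im[r,a:b,1].mean())) for r in range(198,213)])
E
```

```text
clock: 19.1
eef_pos: [529.0, 55.7, 16.3]
eef_rot: [-3.141, 0.0, 1.492]
wrist_force: [4.2, -4.2, -6.9]
finger_gap: 27.3
[529.05  55.7   16.29] [-3.1415e+00  2.0000e-04  1.4918e+00] [ 4.2 -4.2 -6.9] 27.313120316540132
147 [(198, 123, 68), (199, 124, 69), (200, 122, 68), (201, 111, 62), (202, 79, 51), (203, 59, 45), (204, 58, 45), (205, 55, 44), (206, 55, 43), (207, 56, 44), (208, 54, 42), (209, 52, 41), (210, 57, 43), (211, 86, 53), (212, 115, 64)]
349 [(198, 126, 64), (199, 127, 64), (200, 126, 65), (201, 120, 61), (202, 98, 53), (203, 70, 43), (204, 65, 41), (205, 65, 40), (206, 66, 42), (207, 64, 41), (208, 63, 41), (209, 62, 40), (210, 63, 41), (211, 87, 49), (212, 120, 62)]
180 [(198, 118, 61), (199, 118, 62), (200, 119, 62), (201, 111, 59), (202, 86, 49), (203, 54, 37), (204, 47, 36), (205, 48, 36), (206, 44, 31), (207, 37, 22), (208, 34, 19), (209, 34, 19), (210, 33, 19), (211, 32, 18), (212, 31, 19)]
```

The foot edge is now within about 0.3 mm of the mark's middle. The kinematic check agrees: mark at +16.0 mm from the TCP, foot at +16 mm. Forces have dropped. Last look at the whole scene.

Run:
```python
from h import *
c=cam("scene");cv2.imwrite("pics/s16.png",cv2.resize(c["color"][120:300,80:336],(800,562),interpolation=cv2.INTER_CUBIC))
c=cam("top");cv2.imwrite("pics/t16.png",cv2.resize(c["color"][140:290,180:440],(800,461),interpolation=cv2.INTER_CUBIC))
im=cv2.imread("pics/w15_raw.png")[190:360,140:370];cv2.imwrite("pics/w15c.png",cv2.resize(cv2.convertScaleAbs(im,alpha=2),None,fx=3.4,fy=3.4,interpolation=cv2.INTER_CUBIC))
```

```text
(no output)
```

View pics/s16.png

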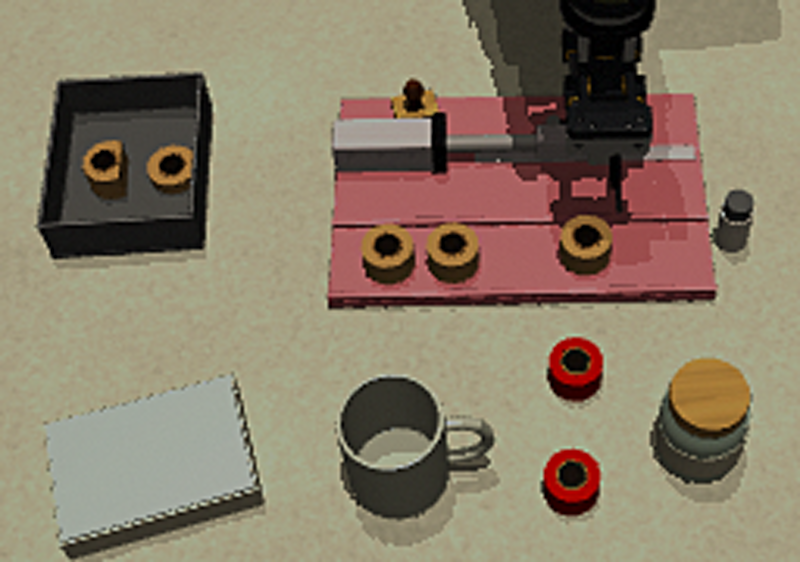

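View pics/t16.png

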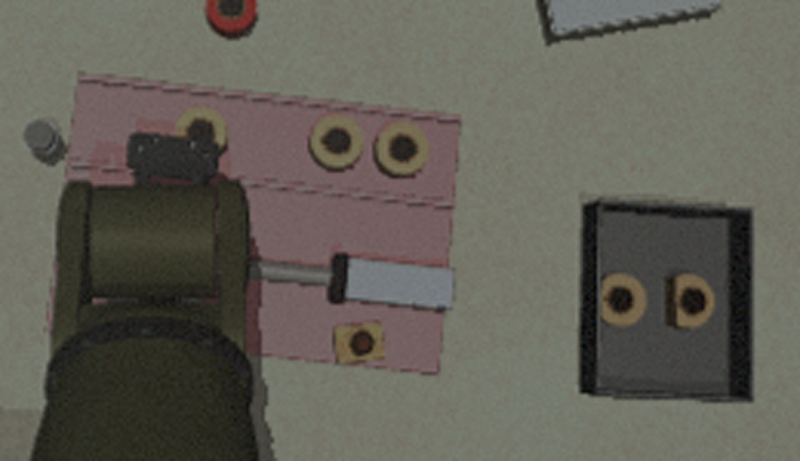

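View pics/w15c.png

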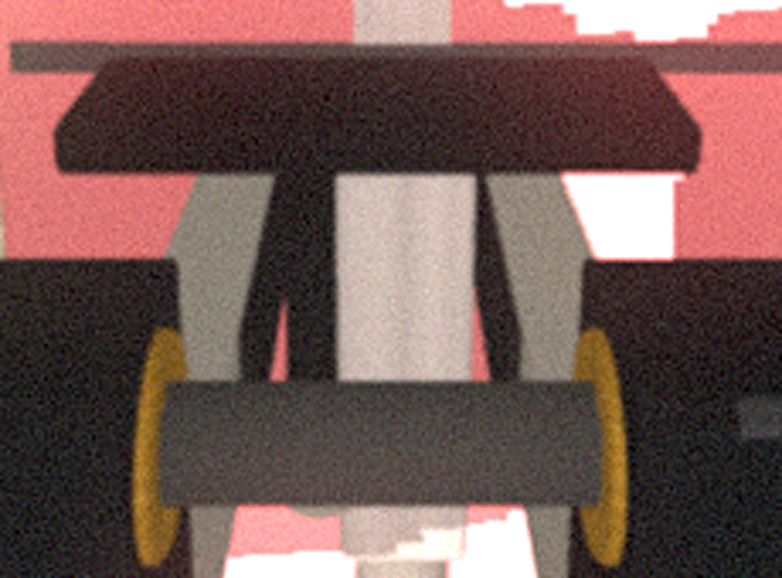

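Both misshapen rolls are in the bin, three good rolls remain in place, and the stamp and glue stick look unmoved. In the crop the lever lies flat on the head (290–340) and the foot edge runs along the middle of the mark (y≈57). Handing in while still holding.

Run:
```python
from cell import monitor,order
s=monitor.read_state();print(s["clock"],s["eef_pos"],s["wrist_force"],s["finger_gap"])
print(order.sign_off())
```

```text
19.25 [529.05861535  55.68615207  16.28780396] [ 3.85218777 -4.22551118 -6.24914235] 27.150033914304924
the job is handed in; nothing more can be done
None
```

I put the half-height roll and the flat-sided roll in the bin. I then pushed the leg out with the open fingers until its foot edge was on the mark, and squeezed the lever shut. The job was handed in at about 19 s with the hand still squeezing at 30 N.

**Last checks**
- **Rolls and bystanders:** both misshapen rolls are in the bin and the three good rolls are still in the row. The stamp and glue stick look undisturbed in the top and scene views.
- **Length:** the foot edge is within about 0.3 mm of the mark's middle, judged from its lower edge in the wrist picture. The arm's own position agrees with that.
- **Lever:** it lies flat on the head in the picture. The gap reads about 27.2 mm; this reading ran about 0.7 mm low on the 44 mm rolls, so it matches 28 mm shut.
- **Forces:** the wrist force was about 9 N at hand-in. It reached about 21 N during the squeeze, which I eased with a sub-millimetre move.

**What disagreed**
- **Foot's top edge:** before the squeeze, the estimate from this edge differed from the lower edge by about 1.5 mm. I trusted the lower edge because it is at nearly the mark's height.
- **Foot slip:** the foot slipped back about 0.35 mm during the squeeze, and I corrected it by 0.4 mm with the lever held shut.

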